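# Open the counterweighted hold-down and load the specimen cup

## Task

Swing the hold-down arm of the clamping stand up past its balance point and keep hold of it while it goes over, easing it slowly and gently down onto its rubber stop until it bears on it (do not let it drop the last bit or push it hard against the stop), then let go so that it rests open by itself. Then set the specimen cup upright in the round nest that the arm has uncovered, without dropping it, and leave everything else on the bench where it is.

Things in the scene. Friction and masses are not known exactly. Their poses are not given: they have to be found in the camera images.
- stand: Clamping stand, fixed to the bench; origin at bench height under the hinge. Axes: y = hinge axis, -x = the way the shut arm points, z up. Aluminium base plate 310 x 150 x 8 mm; white pivot column 34 x 18 mm, 143 mm high, beside the arm at +y (19 mm from the arm's plane).
- hinge (a point): Point on the hinge axis, in the arm's plane, 125 mm above the bench; axes as the stand. On the +y side, 45 to 75 mm from the arm's plane, a lever 100 mm long with a disc counterweight (44 mm across) clamped to it turns with the arm; where it is clamped and its mass are not known.
- holddown (a joint): Opening of the hold-down arm, rad: 0 shut (level over the nest), pi/2 straight up, grows on over. Steel bar 12 x 12 mm, 164 mm long, with a round foot under it 105 mm from the hinge. Balance point somewhere in 0.6 to 1.3: it pulls shut below and open beyond, up to 0.33 N m (2 N at the handle), unbraked: let go, it falls fast. It rests on the stop somewhere in 1.68 to 2.3.
- handle (a point): Middle of the arm's black round side handle, a rod 12 mm in diameter and 79 mm long with a small 18 mm end disc, parallel to the hinge axis, projecting towards -y. This point lies 155 mm from the hinge axis and 46 mm from the arm's plane (to -y). The rod is smooth and can turn within the fingers.
- stop: White column 20 x 26 mm, 205 mm high, 105 mm behind the hinge (+x); frame as the stand. A hand-set screw through it at 185 mm height ends in a round 16 mm rubber buffer that catches the open arm. Its setting is not measured: tip 14 to 60 mm behind the hinge axis. Buffer sprung, 8 N/mm (1.2 N/mm felt at the handle); over 20 N on it (about 5 N of push at the handle) is too hard.
- nest (a point): Centre of the floor of the round grey nest, 13 mm above the bench: a cup-shaped recess 61 mm across inside, 88 mm outside, its rim 10 mm above its floor. Axes as the stand.
- cup_mid (a point): Centre of the specimen cup, a clear plastic cup with a broad screw lid, 71 mm tall, standing on the bench; this point is half-way up (35.5 mm above its underside). Lid 64 mm across and the top 13 mm of the cup; body at most 58 mm across, tapering downwards. 55 g. Its z axis is its upright axis.
- vial: Bystander: white snap-lid pot, 59 x 54 x 92 mm. Origin at the centre of its underside.
- jar: Bystander: black jar, 68 mm across, 86 mm tall. Origin at the centre of its underside.
- tape: Bystander: roll of tape lying flat, 62 mm across, 19 mm high. Origin at the centre of its underside.
- meter: Bystander: white hand-held meter lying flat, 164 x 105 x 21 mm over all. Origin at the centre of its underside.
- driver: Bystander: small screwdriver lying flat, about 116 mm long. Origin at the centre of its underside.
- marker_b: Bystander: marker pen lying flat, about 140 mm long, at the left back. Origin at the centre of its underside.
- marker_y: Bystander: marker pen lying flat, about 140 mm long, at the left front. Origin at the centre of its underside.
There are look-alikes about, which are no part of the job. There is more than one size of the part that bears cup_mid; the job needs the smallest.

How it is judged:
By the outcome, as a careful person would: the job done as asked, in the order asked, and still so for the second after the job is handed in, with the robot touching nothing.
It also fails if it takes over 72 s, if anything falls off the work surface, if the arm or the gripper's body presses on something with over 40 N, if the wrist force passes 120 N, or if a joint passes its speed limit or range.

## Robot

A 6-joint arm with a two-finger parallel gripper is mounted at the origin on a cart in front of the work surface, level with it; the furniture and walls round the work are solid. World frame = base frame: x ahead of the robot, y to its left, z up, the work surface at z = 0. Lengths are in m, angles in rad, forces in N, time in s.
With the tool pointing down it reaches from about 0.3 to 0.875 m from the base axis. Payload 6.4 kg.
Tool frame: the origin (TCP) lies at the very end of the fingers, on their centre line; the grasp point (between the pads) lies 19 mm behind it; z points along the fingers, y is the line along which they close (so a half turn about z gives the same grasp; the last joint's range is limited). The gripper opens to 85 mm and grips with 20 to 120 N. Pads are 22 mm wide; open, the fingers measure 114 mm over their backs; the gripper's body (76 mm by 85 mm) begins 54 mm behind the grasp point. The pads swing forward as they close: fully open they stand 13 mm farther back than shut.
Start: joints at [1.112, 0.181, 1.607, -0, 1.354, -0.206], TCP at [0.144, 0.557, 0.231] pointing down, gripper open.
Joint ranges: [-2.99, 2.99], [-0.89, 2.07], [0.3, 2.58], [-1.14, 4.28], [0, 2.63], [-3.12, 3.12]. Speed limits (rad/s): [2.57, 2.57, 3.01, 3.14, 3.14, 3.14].

## Interface

Orientations are given as a unit quaternion [w, x, y, z].
In Python, from bench import arm gives the robot as it stands.
- The arm moves only by the shell command python3 -m inch 'ROWS'. ROWS is JSON, a list of rows, each an object with "xyz": the shift along the world's x, y, z in cm, a list of three; "twist": the turn about the world's z in rad; "gripper": the opening, from 0 (shut) to 1 (fully open). In form: [{"xyz": [dx, dy, dz], "twist": twist, "gripper": gripper}, ...]. A call has 1 to 10 rows; each row shifts and turns the commanded pose from where the row before left it; what a row does not reach is not made up. A row lasts 1/10 s, in which the tool goes at most 50 mm and 8.59 degrees, less where a joint would pass 70% of its speed; a pose out of reach is approached as far as the arm can. A call with a gripper value outside its range is refused whole. The fingers move at their own pace and stop on an object; the grip force is fixed at half the most. Time passes only in rows, so rows that do not move let the fingers close. It gives the time, the measured TCP pose, the force, the opening and the grip force at its end, in the units of the state.
- arm.read_state(): the state, without advancing time (a new reading comes with each control period).
- arm.camera(name): name is "scene" or "top" or "wrist"; returns a dict with "img" (420x560x3 uint8, blue, green, red), "range_z" (420x560 float32, m along the optical axis (not along the pixel's ray), 0 where there is no reading), "K" (3x3 intrinsics, pixels), "pose" (4x4, takes a point from camera to world coordinates). Camera axes: x right, y up, looking along -z (the intrinsics and any distortion apply to the point x, -y, -z); pixel columns grow to the right and rows downward; lengths in m; the calibration is good to about 2 mm. A picture is of the moment at which its call begins.
- arm.close_job(): hands the job in; it is judged then, once.
The state is a dict: "t": time; "joint_pos": joint angles; "joint_velocities": joint speeds; "joint_efforts": joint torques, N m; "position": TCP position; "orientation": TCP orientation; "ft_force": force on the tool from outside, world axes, zero at the start; "ft_torque": the same for the moment, N m; "finger_gap": opening from 0.0 (shut) to 1.0 (fully open); "finger_force": force on a finger pad.
Only numpy, scipy, OpenCV 4.12 (cv2) and the standard library are available. Lean on these libraries where they do the work, as an engineer would, in place of code of your own. Each camera call takes 0.05 s, during which the arm holds its last target. There are 200 camera calls.

## Working session

There is one attempt and no reset: what is moved stays moved. The work goes in short steps, Python scripts to look and compute and a shell command to move; the robot and the scene stay as the last step left them, time stands still between calls to the robot, and variables do not carry over. Pictures are saved under pics/ and viewed, at most 10 in all, crops included, and the job is handed in when it is done.

```bash
ls; mkdir -p pics; cat > h.py <<'E'
import numpy as np, cv2
from bench import arm
def shot(n,save=None):
    c=arm.camera(n)
    if save: cv2.imwrite(f'pics/{save}.png',c['img'])
    np.savez(f'{n}.npz',**c); return c
def pts(c):
    """world point per pixel from range"""
    K,P,d=c['K'],c['pose'],c['range_z']; v,u=np.indices(d.shape)
    p=np.stack([(u-K[0,2])/K[0,0]*d,-(v-K[1,2])/K[1,1]*d,-d],-1)
    return p@P[:3,:3].T+P[:3,3]
def ray(c,u,v,z):
    K,P=c['K'],c['pose']; r=P[:3,:3]@np.array([(u-K[0,2])/K[0,0],-(v-K[1,2])/K[1,1],-1]); o=P[:3,3]
    return o+r*(z-o[2])/r[2]
E
python3 - <<'E'
from h import *
for n in('top','scene'):
    c=shot(n,n+'1'); print(n,c['K'].tolist(),c['pose'].round(3).tolist(),[k for k in c],(c['range_z']>0).mean())
s=arm.read_state();print(s)
E
```

```text
pics
top [[462.0947021627899, 0.0, 285.62046607696686], [0.0, 462.0947021627899, 210.38746368488026], [0.0, 0.0, 1.0]] [[0.124, 0.879, -0.461, -0.374], [-0.992, 0.11, -0.057, 0.008], [0.001, 0.464, 0.886, 1.867], [0.0, 0.0, 0.0, 1.0]] ['img', 'range_z', 'K', 'pose'] 0.996016156462585
scene [[471.5192751345949, 0.0, 277.6906725043141], [0.0, 471.5192751345949, 209.14434767178548], [0.0, 0.0, 1.0]] [[-0.764, 0.459, -0.453, -0.342], [-0.645, -0.538, 0.542, 1.159], [0.005, 0.707, 0.707, 1.461], [0.0, 0.0, 0.0, 1.0]] ['img', 'range_z', 'K', 'pose'] 0.9958078231292516
{'t': 0.1, 'joint_pos': array([ 1.11172397e+00,  1.81497495e-01,  1.60787485e+00, -2.79808438e-05,
        1.35380189e+00, -2.06304452e-01]), 'joint_velocities': array([ 2.00023729e-04, -1.82961927e-03, -3.20025376e-03, -1.12982951e-04,
        7.55894669e-04,  6.32589669e-05]), 'joint_efforts': array([-4.69025381e-04, -4.45882094e+01, -3.52236307e+01, -3.87014243e-04,
        4.19065953e-03, -2.67651996e-05]), 'position': array([0.14357363, 0.55628657, 0.23047298]), 'orientation': array([-2.45349174e-04,  1.26044727e-01,  9.92024244e-01, -7.51889795e-04]), 'ft_force': array([-0.10798182,  0.08581868, -1.18348159]), 'ft_torque': array([ 0.03308338,  0.01031225, -0.00054988]), 'finger_force': 0.0, 'finger_gap': 0.9996046571024464}
```

View pics/top1.png

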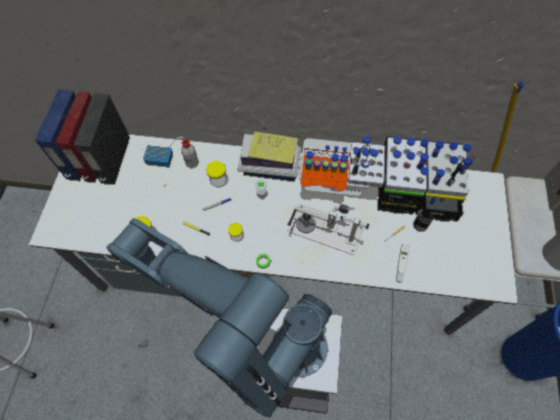

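View pics/scene1.png

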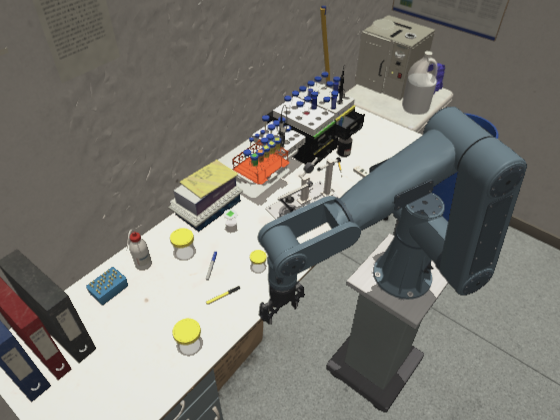

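The pictures show three yellow-lidded cups: top (216,170), (235,230) and (144,222). The stand is at top (328,225), its arm pointing left in the image. I'll measure the lids and enlarge the work area.

```bash
python3 - <<'E'
from h import *
for n in('top','scene'):
    c=dict(np.load(n+'.npz')); W=pts(c); h=cv2.cvtColor(c['img'],cv2.COLOR_BGR2HSV)
    m=cv2.inRange(h,(24,170,120),(36,255,255)); k,l,s,ce=cv2.connectedComponentsWithStats(m)
    for i in range(1,k):
        if s[i,4]>60:
            w=W[l==i]; print(n,ce[i].round(),s[i],'med',np.median(w,0).round(3),'ext',(np.percentile(w,98,0)-np.percentile(w,2,0)).round(3))
a=dict(np.load('top.npz'))['img'][165:285,215:375]; b=dict(np.load('scene.npz'))['img'][140:290,220:380]
cv2.imwrite('pics/crop1.png',np.hstack([cv2.resize(a,(400,300),interpolation=3),cv2.resize(b,(400,375),interpolation=3)[:300]]))
E
```

```text
top [216. 169.] [207 162  18  16 238] med [0.716 0.463 0.098] ext [0.078 0.074 0.022]
top [446. 196.] [427 193  38   6  69] med [ 0.652 -0.536  0.185] ext [0.666 0.451 1.09 ]
top [144. 220.] [137 217  14   9  65] med [0.425 0.712 0.098] ext [0.035 0.062 0.018]
top [235. 229.] [229 224  13  12 133] med [0.442 0.327 0.071] ext [0.053 0.05  0.02 ]
```

View pics/crop1.png

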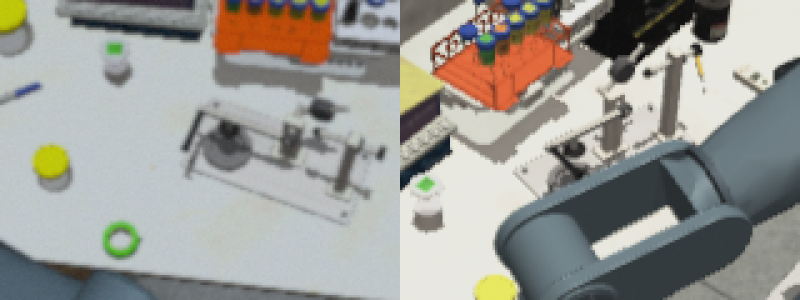

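Yellow lids: top (216,170) is about 78 mm across and 98 mm tall. (144,222) is also 98 mm tall and partly hidden. (235,230) stands 71 mm tall and matches the smallest size, so it's the cup, at about (0.442, 0.327). The crop confirms it. The stand's handle is at its left end, pointing towards the robot.

```bash
python3 - <<'E'
from h import *
c=dict(np.load('top.npz'))
W=pts(c)
# crop px -> full: u=215+x/2.5, v=165+y/2.5
for nm,x,y,z in[('handle_end',188,148,.125),('handle_arm',210,108,.125),('nest',228,152,.023),('disc',322,108,.14),('pivcol',292,122,.143),('stopcol',350,150,.205),('screwend',375,190,.185),('plateTL',205,98,.008),('plateBL',192,172,.008),('plateBR',352,222,.008),('arm',250,115,.125)]:
    u,v=215+x/2.5,165+y/2.5; print(nm,round(u),round(v),ray(c,u,v,z).round(3),W[int(round(v)),int(round(u))].round(3))
print('plate etc')
r=(W[...,2]>.09)&(W[...,2]<.25)&(W[...,0]>.3)&(W[...,0]<.66)&(W[...,1]>-.3)&(W[...,1]<.25)
for v,u in np.argwhere(r): print(u,v,W[v,u].round(3),end=';')
E
```

```text
handle_end 290 224 [0.47  0.093 0.125] [0.468 0.093 0.131]
handle_arm 299 208 [0.55  0.064 0.125] [0.546 0.064 0.133]
nest 306 226 [0.52  0.026 0.023] [0.524 0.027 0.012]
disc 344 208 [ 0.565 -0.124  0.14 ] [ 0.544 -0.122  0.182]
pivcol 332 214 [ 0.531 -0.076  0.143] [ 0.532 -0.077  0.14 ]
stopcol 355 225 [ 0.46  -0.169  0.205] [ 0.469 -0.171  0.186]
screwend 365 241 [ 0.404 -0.214  0.185] [ 0.491 -0.239 -0.004]
plateTL 297 204 [0.631 0.08  0.008] [0.636 0.08  0.001]
plateBL 292 234 [0.48  0.086 0.008] [ 0.483  0.085 -0.   ]
plateBR 356 254 [ 0.42  -0.201  0.008] [ 0.424 -0.203 -0.003]
arm 315 211 [ 0.545 -0.005  0.125] [ 0.608 -0.005  0.005]
plate etc
386 184 [ 0.659 -0.285  0.217];387 184 [ 0.658 -0.289  0.219];388 184 [ 0.657 -0.292  0.222];389 184 [ 0.656 -0.296  0.224];302 185 [0.658 0.064 0.137];386 185 [ 0.657 -0.286  0.212];387 185 [ 0.654 -0.289  0.219];388 185 [ 0.655 -0.293  0.217];389 185 [ 0.649 -0.295  0.227];390 185 [ 0.651 -0.3    0.226];302 186 [0.658 0.063 0.129];303 186 [0.657 0.059 0.132];304 186 [0.656 0.055 0.134];305 186 [0.659 0.05  0.13 ];385 186 [ 0.659 -0.2
[... 19863 characters left out ...]
71 -0.169  0.134];354 230 [ 0.47  -0.173  0.137];355 230 [ 0.471 -0.177  0.136];351 231 [ 0.472 -0.162  0.121];352 231 [ 0.474 -0.167  0.118];353 231 [ 0.47  -0.17   0.128];354 231 [ 0.466 -0.173  0.136];355 231 [ 0.469 -0.178  0.131];351 232 [ 0.475 -0.164  0.105];352 232 [ 0.469 -0.167  0.118];353 232 [ 0.47  -0.171  0.118];354 232 [ 0.47  -0.175  0.119];355 232 [ 0.47  -0.179  0.119];350 233 [ 0.473 -0.161  0.099];351 233 [ 0.471 -0.165  0.103];352 233 [ 0.469 -0.168  0.109];353 233 [ 0.472 -0.173  0.103];354 233 [ 0.472 -0.177  0.105];351 234 [ 0.469 -0.166  0.098];352 234 [ 0.468 -0.169  0.101];353 234 [ 0.468 -0.173  0.103];354 234 [ 0.472 -0.178  0.095];353 235 [ 0.465 -0.174  0.099];
```

```bash
python3 -m inch '[{"xyz":[2,-5,1.5],"twist":0,"gripper":1},{"xyz":[2,-5,1.5],"twist":0,"gripper":1},{"xyz":[2,-5,1.5],"twist":0,"gripper":1},{"xyz":[2,-5,1.5],"twist":0,"gripper":1},{"xyz":[2,-5,1.5],"twist":0,"gripper":1},{"xyz":[2,-5,1.5],"twist":0,"gripper":1},{"xyz":[2,-5,1],"twist":0,"gripper":1}]'
```

```text
t: 0.8
position: [0.2695, 0.2412, 0.3217]
orientation: [0.001, 0.126, 0.992, 0.0]
ft_force: [1.0, 0.3, 0.4]
finger_gap: 0.998
finger_force: 0.0
```

The crop confirms the layout: the handle is at crop (190,140), the nest at (228,152), and the buffer and stop column on the right. From the depth, the hinge is near (0.515, -0.072) and the handle near (0.508, 0.089, 0.125). The fingers already close along the stand's x axis. I'll go above for a closer look.

```bash
python3 -m inch '[{"xyz":[3,-4,1],"twist":0,"gripper":1},{"xyz":[3,-4,1],"twist":0,"gripper":1},{"xyz":[3,-4,1],"twist":0,"gripper":1},{"xyz":[3,-4,1],"twist":0,"gripper":1},{"xyz":[3,-4,1],"twist":0,"gripper":1},{"xyz":[2,-3,2],"twist":0,"gripper":1},{"xyz":[1,0,1],"twist":0,"gripper":1},{"xyz":[0,0,0],"twist":0,"gripper":1}]'; python3 - <<'E'
from h import *
c=shot('wrist','w1');print(c['K'][0],c['pose'].round(3).tolist(),arm.read_state()['position'])
E
```

```text
t: 1.6
position: [0.4477, 0.0154, 0.4006]
orientation: [0.0, 0.127, 0.992, 0.0]
ft_force: [-0.0, 0.6, 0.1]
finger_gap: 1.004
finger_force: 0.0
[369.95491209   0.         281.54312331] [[0.251, -0.918, -0.306, 0.369], [0.968, 0.238, 0.08, 0.037], [-0.0, -0.317, 0.949, 0.543], [0.0, 0.0, 0.0, 1.0]] [0.44663713 0.01631893 0.39967156]
```

View pics/w1.png

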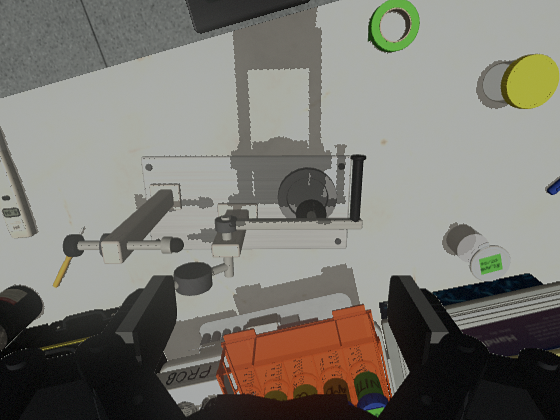

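The wrist view shows the handle from disc (359,158) to root (355,220), the bar along row 223, the hinge hub near (227,222), the buffer tip at (184,244), the nest at (306,192) and the cup lid at (531,81).

```bash
python3 - <<'E'
from h import *
c=dict(np.load('wrist.npz')); W=pts(c)
for nm,u,v,z in[('hend',359,161,.125),('hroot',355,216,.125),('barL',248,222,.131),('barR',360,225,.131),('buffer',184,244,.185),('screwknob',72,245,.185),('lid',531,81,.071),('nestc',306,192,.02)]:
    print(nm,ray(c,u,v,z).round(4),W[v,u].round(3))
g=cv2.cvtColor(c['img'],cv2.COLOR_BGR2GRAY); h=cv2.cvtColor(c['img'],cv2.COLOR_BGR2HSV)
m=cv2.inRange(h,(24,170,120),(36,255,255)); m[:,:450]=0; e=cv2.fitEllipse(max(cv2.findContours(m,0,1)[0],key=len)); print('lid',e,ray(c,*e[0],.071))
# handle/black mask in window
m=(g<60)&(W[...,2]>.11)&(W[...,2]<.15); m[:, :345]=0; m[:,372:]=0; m[:150]=0; m[228:]=0
v,u=np.nonzero(m); p=np.array([ray(c,a,b,.125) for a,b in zip(u,v)]); print('handle',len(p),p.min(0),p.max(0),np.median(W[m],0)); 
f=np.polyfit(p[:,0],p[:,1],1); print('y=',f)
# outer nest circle pts by depth
m=(W[...,2]>.017)&(W[...,2]<.032)&(W[...,0]>.44)&(W[...,0]<.6)&(W[...,1]>-.04)&(W[...,1]<.09)
v,u=np.nonzero(m); e=cv2.fitEllipse(cv2.convexHull(np.c_[u,v].astype(np.float32))); print('nest',e,ray(c,*e[0],.023))
E
```

```text
hend [0.4756 0.1005 0.125 ] [0.474 0.1   0.131]
hroot [0.5405 0.0833 0.125 ] [0.538 0.083 0.131]
barL [ 0.5135 -0.0425  0.131 ] [ 0.514 -0.042  0.131]
barR [0.5509 0.0862 0.131 ] [0.551 0.086 0.131]
buffer [ 0.5016 -0.1047  0.185 ] [ 0.566 -0.174  0.009]
screwknob [ 0.4729 -0.22    0.185 ] [ 0.47  -0.212  0.196]
lid [0.4449 0.3287 0.071 ] [0.445 0.331 0.068]
nestc [0.5283 0.0323 0.02  ] [0.531 0.032 0.013]
lid ((545.911865234375, 95.80419158935547), (6.212748050689697, 23.995668411254883), 45.00273895263672) [0.46703274 0.34564699 0.071     ]
handle 670 [0.46703217 0.07439355 0.125     ] [0.54717806 0.10825579 0.125     ] [0.50292093 0.09105624 0.13032442]
y= [-0.24911207  0.21740689]
nest ((306.9176025390625, 196.52088928222656), (57.026119232177734, 59.288490295410156), 78.8660888671875) [0.53448003 0.03202164 0.023     ]
```

```bash
python3 -m inch '[{"xyz":[2,2.5,-4],"twist":0,"gripper":1},{"xyz":[2,2.5,-4],"twist":0,"gripper":1},{"xyz":[2,2.5,-4],"twist":0,"gripper":1},{"xyz":[0,0,-4],"twist":0,"gripper":1},{"xyz":[0,0,-4],"twist":0,"gripper":1},{"xyz":[0,0,-3],"twist":0,"gripper":1},{"xyz":[0,0,0],"twist":0,"gripper":1},{"xyz":[0,0,0],"twist":0,"gripper":1}]'; python3 - <<'E'
from h import *
c=shot('wrist','w2');p=arm.read_state()['position'];print(p, (np.array([.508,.091,.106])-p)*100)
E
```

```text
t: 2.45
position: [0.5041, 0.0906, 0.173]
orientation: [-0.001, 0.125, 0.992, -0.0]
ft_force: [-0.0, -0.6, 0.9]
finger_gap: 1.003
finger_force: 0.0
[0.50538136 0.09031484 0.1743134 ] [ 0.26186375  0.06851551 -6.83133992]
```

View pics/w2.png

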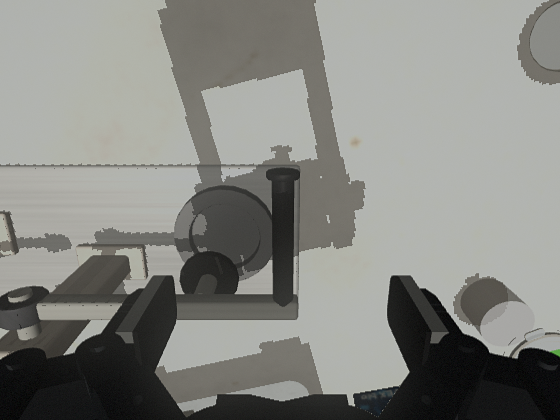

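The handle (column 283, rows 170-305) lies centred between the fingers (columns 175 and 390) and square to them. Descending and gripping.

```bash
python3 -m inch '[{"xyz":[0.3,0,-2.5],"twist":0,"gripper":1},{"xyz":[0,0,-2.5],"twist":0,"gripper":1},{"xyz":[0,0,-1.8],"twist":0,"gripper":1},{"xyz":[0,0,0],"twist":0,"gripper":0},{"xyz":[0,0,0],"twist":0,"gripper":0},{"xyz":[0,0,0],"twist":0,"gripper":0},{"xyz":[0,0,0],"twist":0,"gripper":0},{"xyz":[0,0,0],"twist":0,"gripper":0},{"xyz":[0,0,0],"twist":0,"gripper":0}]'; python3 - <<'E'
from h import *
s=arm.read_state();print(s['position'],s['ft_torque'])
t=np.arange(0,2.31,.06); 
d=np.diff(np.c_[np.cos(t)*.25,np.cos(t)*.968,np.sin(t)]*15.5,axis=0)
for a,r in zip(t,d): print(a.round(2),r.round(2).tolist())
E
```

```text
t: 3.4
position: [0.5088, 0.09, 0.106]
orientation: [0.001, 0.126, 0.992, 0.0]
ft_force: [-1.8, 1.3, 6.1]
finger_gap: 0.113
finger_force: 58.4
[0.50879536 0.08995032 0.10600619] [0.12539718 0.21630267 0.019125  ]
0.0 [-0.01, -0.03, 0.93]
0.06 [-0.02, -0.08, 0.93]
0.12 [-0.03, -0.13, 0.92]
0.18 [-0.05, -0.19, 0.91]
0.24 [-0.06, -0.24, 0.9]
0.3 [-0.08, -0.29, 0.88]
0.36 [-0.09, -0.34, 0.86]
0.42 [-0.1, -0.39, 0.84]
0.48 [-0.11, -0.44, 0.81]
0.54 [-0.13, -0.49, 0.78]
0.6 [-0.14, -0.53, 0.75]
0.66 [-0.15, -0.57, 0.72]
0.72 [-0.16, -0.61, 0.68]
0.78 [-0.17, -0.65, 0.64]
0.84 [-0.18, -0.69, 0.6]
0.9 [-0.19, -0.72, 0.56]
0.96 [-0.19, -0.75, 0.51]
1.02 [-0.2, -0.78, 0.46]
1.08 [-0.21, -0.81, 0.41]
1.14 [-0.21, -0.83, 0.36]
1.2 [-0.22, -0.85, 0.31]
1.26 [-0.22, -0.86, 0.26]
1.32 [-0.23, -0.88, 0.2]
1.38 [-0.23, -0.89, 0.15]
1.44 [-0.23, -0.9, 0.09]
1.5 [-0.23, -0.9, 0.04]
1.56 [-0.23, -0.9, -0.02]
1.62 [-0.23, -0.9, -0.07]
1.68 [-0.23, -0.89, -0.13]
1.74 [-0.23, -0.88, -0.18]
1.8 [-0.22, -0.87, -0.24]
1.86 [-0.22, -0.85, -0.29]
1.92 [-0.22, -0.84, -0.34]
1.98 [-0.21, -0.81, -0.4]
2.04 [-0.2, -0.79, -0.45]
2.1 [-0.2, -0.76, -0.49]
2.16 [-0.19, -0.73, -0.54]
2.22 [-0.18, -0.7, -0.58]
```

Gripped (gap 9.6 mm by scale, force 58 N). Starting the swing.

```bash
python3 -m inch '[{"xyz":[-0.01,-0.03,0.93],"twist":0,"gripper":0},{"xyz":[-0.02,-0.08,0.93],"twist":0,"gripper":0},{"xyz":[-0.03,-0.13,0.92],"twist":0,"gripper":0},{"xyz":[-0.05,-0.19,0.91],"twist":0,"gripper":0},{"xyz":[-0.06,-0.24,0.9],"twist":0,"gripper":0}]'
```

```text
t: 3.9
position: [0.5071, 0.0838, 0.1517]
orientation: [0.001, 0.126, 0.992, 0.001]
ft_force: [4.0, 3.8, -1.4]
finger_gap: 0.118
finger_force: 58.4
```

```bash
python3 -m inch '[{"xyz":[-0.08,-0.29,0.88],"twist":0,"gripper":0},{"xyz":[-0.09,-0.34,0.86],"twist":0,"gripper":0},{"xyz":[-0.10,-0.39,0.84],"twist":0,"gripper":0},{"xyz":[-0.11,-0.44,0.81],"twist":0,"gripper":0},{"xyz":[-0.13,-0.49,0.78],"twist":0,"gripper":0},{"xyz":[-0.14,-0.53,0.75],"twist":0,"gripper":0}]'
```

```text
t: 4.5
position: [0.5012, 0.0603, 0.2019]
orientation: [0.002, 0.126, 0.992, 0.002]
ft_force: [3.9, 9.1, 3.2]
finger_gap: 0.111
finger_force: 58.4
```

```bash
python3 -m inch '[{"xyz":[-0.15,-0.57,0.72],"twist":0,"gripper":0},{"xyz":[-0.16,-0.61,0.68],"twist":0,"gripper":0},{"xyz":[-0.17,-0.65,0.64],"twist":0,"gripper":0},{"xyz":[-0.18,-0.69,0.6],"twist":0,"gripper":0},{"xyz":[-0.19,-0.72,0.56],"twist":0,"gripper":0},{"xyz":[-0.19,-0.75,0.51],"twist":0,"gripper":0}]'
```

```text
t: 5.1
position: [0.4914, 0.0216, 0.241]
orientation: [0.003, 0.125, 0.992, 0.004]
ft_force: [1.6, 14.5, 14.9]
finger_gap: 0.115
finger_force: 58.5
```

The force points radially outward at about 20 N, so my circle is slightly too tight. Relaxing outward.

```bash
python3 -m inch '[{"xyz":[0.03,0.1,0.17],"twist":0,"gripper":0},{"xyz":[0,0,0],"twist":0,"gripper":0}]'
```

```text
t: 5.3
position: [0.4912, 0.0209, 0.242]
orientation: [0.003, 0.126, 0.992, 0.002]
ft_force: [0.9, 8.5, 11.0]
finger_gap: 0.113
finger_force: 59.4
```

```bash
python3 -m inch '[{"xyz":[-0.17,-0.67,0.66],"twist":0,"gripper":0},{"xyz":[-0.21,-0.80,0.43],"twist":0,"gripper":0},{"xyz":[-0.21,-0.82,0.38],"twist":0,"gripper":0},{"xyz":[0,0,0],"twist":0,"gripper":0}]'
```

```text
t: 5.7
position: [0.4849, -0.0035, 0.2561]
orientation: [0.002, 0.126, 0.992, 0.001]
ft_force: [1.6, 4.5, 8.3]
finger_gap: 0.115
finger_force: 59.4
```

```bash
python3 -m inch '[{"xyz":[-0.22,-0.84,0.40],"twist":0,"gripper":0},{"xyz":[-0.22,-0.86,0.32],"twist":0,"gripper":0},{"xyz":[-0.23,-0.87,0.24],"twist":0,"gripper":0},{"xyz":[-0.23,-0.89,0.17],"twist":0,"gripper":0},{"xyz":[-0.23,-0.89,0.11],"twist":0,"gripper":0},{"xyz":[0,0,0],"twist":0,"gripper":0}]'
```

```text
t: 6.3
position: [0.4735, -0.0478, 0.2684]
orientation: [0.002, 0.127, 0.992, 0.0]
ft_force: [1.4, 2.2, 10.4]
finger_gap: 0.116
finger_force: 58.8
```

```bash
python3 -m inch '[{"xyz":[-0.23,-0.90,0.20],"twist":0,"gripper":0},{"xyz":[-0.23,-0.90,0.06],"twist":0,"gripper":0},{"xyz":[-0.23,-0.90,-0.05],"twist":0,"gripper":0},{"xyz":[0,0,0],"twist":0,"gripper":0}]'
```

```text
t: 6.7
position: [0.4663, -0.0759, 0.2696]
orientation: [0.002, 0.127, 0.992, -0.001]
ft_force: [3.2, -2.0, 6.4]
finger_gap: 0.112
finger_force: 58.8
```

```bash
python3 -m inch '[{"xyz":[-0.11,-0.45,-0.01],"twist":0,"gripper":0},{"xyz":[-0.11,-0.44,-0.04],"twist":0,"gripper":0},{"xyz":[-0.11,-0.44,-0.07],"twist":0,"gripper":0},{"xyz":[-0.11,-0.44,-0.09],"twist":0,"gripper":0},{"xyz":[0,0,0],"twist":0,"gripper":0}]'
```

```text
t: 7.2
position: [0.4618, -0.0928, 0.2662]
orientation: [0.001, 0.126, 0.992, -0.001]
ft_force: [6.9, -2.3, 1.0]
finger_gap: 0.109
finger_force: 60.8
```

```bash
python3 -m inch '[{"xyz":[0.02,-0.30,-0.07],"twist":0,"gripper":0},{"xyz":[-0.05,-0.29,-0.07],"twist":0,"gripper":0},{"xyz":[-0.05,-0.29,-0.08],"twist":0,"gripper":0},{"xyz":[-0.05,-0.29,-0.08],"twist":0,"gripper":0},{"xyz":[0,0,0],"twist":0,"gripper":0}]'; python3 - <<'E'
from h import *
c=shot('scene'); cv2.imwrite('pics/s2.png',cv2.resize(c['img'][130:250,250:410],(800,600),interpolation=3))
E
```

```text
t: 7.7
position: [0.4592, -0.104, 0.2626]
orientation: [-0.001, 0.126, 0.992, -0.0]
ft_force: [-1.1, -2.1, 2.7]
finger_gap: 0.112
finger_force: 62.0
```

View pics/s2.png

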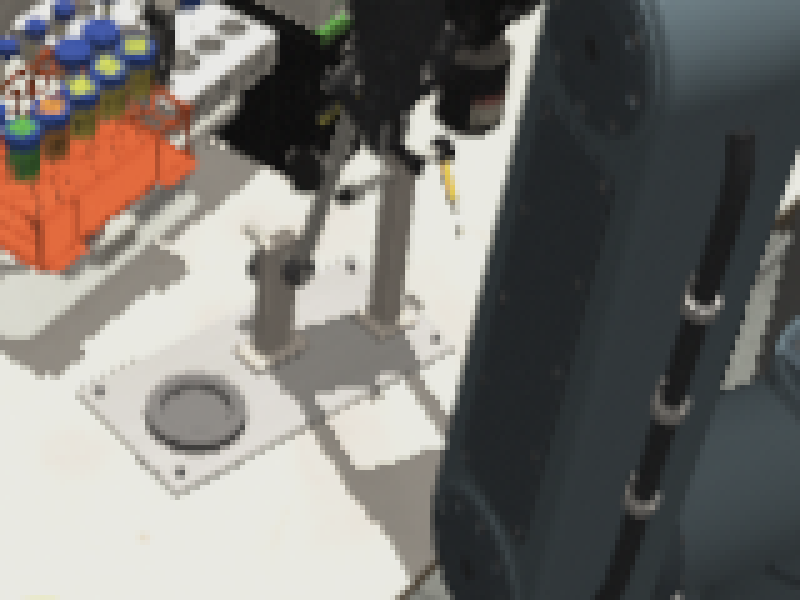

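The arm (crop 325,190) is leaning back and is only a little short of the buffer (345,192), with the nest uncovered at (195,410). Continuing in small steps.

```bash
python3 -m inch '[{"xyz":[-0.04,-0.15,-0.04],"twist":0,"gripper":0},{"xyz":[-0.03,-0.14,-0.05],"twist":0,"gripper":0},{"xyz":[-0.03,-0.14,-0.05],"twist":0,"gripper":0},{"xyz":[0,0,0],"twist":0,"gripper":0}]'
```

```text
t: 8.15
position: [0.4582, -0.1078, 0.2614]
orientation: [-0.001, 0.126, 0.992, -0.0]
ft_force: [-4.0, -0.7, 5.7]
finger_gap: 0.112
finger_force: 62.2
```

```bash
python3 -m inch '[{"xyz":[-0.03,-0.14,-0.05],"twist":0,"gripper":0},{"xyz":[-0.03,-0.14,-0.05],"twist":0,"gripper":0},{"xyz":[0,0,0],"twist":0,"gripper":0}]'
```

```text
t: 8.45
position: [0.4576, -0.1104, 0.2604]
orientation: [-0.001, 0.126, 0.992, 0.0]
ft_force: [-4.8, -1.1, 5.6]
finger_gap: 0.112
finger_force: 62.3
```

```bash
python3 -m inch '[{"xyz":[-0.15,-0.14,0.05],"twist":0,"gripper":0},{"xyz":[-0.05,-0.14,0.0],"twist":0,"gripper":0},{"xyz":[0,0,0],"twist":0,"gripper":0}]'
```

```text
t: 8.75
position: [0.457, -0.1124, 0.2597]
orientation: [0.001, 0.126, 0.992, 0.001]
ft_force: [6.6, 1.1, -5.3]
finger_gap: 0.109
finger_force: 61.1
```

```bash
python3 -m inch '[{"xyz":[0.08,-0.05,-0.08],"twist":0,"gripper":0},{"xyz":[0,0,0],"twist":0,"gripper":0}]'; python3 - <<'E'
from h import *
c=shot('top'); cv2.imwrite('pics/t2.png',cv2.resize(c['img'][190:255,310:390],(800,650),interpolation=3)[:600])
w=shot('wrist','w3')
E
```

```text
t: 8.95
position: [0.4568, -0.1132, 0.2594]
orientation: [-0.001, 0.126, 0.992, 0.001]
ft_force: [1.8, 1.6, -1.6]
finger_gap: 0.108
finger_force: 61.6
```

View pics/w3.png

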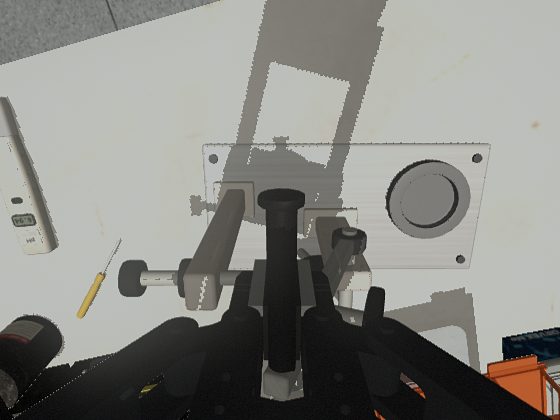

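The nest shows clear at (429,197). The contact point is hidden behind the gripper, so I'll check for it by the force slope.

```bash
python3 -m inch '[{"xyz":[-0.01,-0.1,-0.04],"twist":0,"gripper":0},{"xyz":[0,0,0],"twist":0,"gripper":0},{"xyz":[0,0,0],"twist":0,"gripper":0}]'
```

```text
t: 9.35
position: [0.4565, -0.1143, 0.259]
orientation: [-0.001, 0.126, 0.992, 0.001]
ft_force: [0.4, 3.0, -4.9]
finger_gap: 0.111
finger_force: 61.2
```

```bash
python3 -m inch '[{"xyz":[0.01,0.03,-0.09],"twist":0,"gripper":0},{"xyz":[0,0,0],"twist":0,"gripper":0},{"xyz":[0,0,0],"twist":0,"gripper":0}]'
```

```text
t: 9.65
position: [0.4565, -0.1145, 0.2589]
orientation: [-0.001, 0.126, 0.992, -0.0]
ft_force: [-5.0, 4.1, 0.0]
finger_gap: 0.111
finger_force: 61.8
```

Since y = -0.111 the opening-direction force has reversed by about 4 N over 3.5 mm, which is the stated 1.2 N/mm. So the arm bears on the stop with about 2.6 N of push. I'll ease off about 1 mm and release.

```bash
python3 -m inch '[{"xyz":[-0.03,0.11,0.04],"twist":0,"gripper":0},{"xyz":[0,0,0],"twist":0,"gripper":0}]'; python3 -m inch '[{"xyz":[0,0,0],"twist":0,"gripper":0.2},{"xyz":[0,0,0],"twist":0,"gripper":0.3},{"xyz":[0,0,0],"twist":0,"gripper":0.6},{"xyz":[0,0,0],"twist":0,"gripper":0.7},{"xyz":[0,0,0],"twist":0,"gripper":0.7},{"xyz":[0,0,0],"twist":0,"gripper":0.7}]'
```

```text
t: 9.85
position: [0.4568, -0.1134, 0.2594]
orientation: [0.0, 0.126, 0.992, -0.0]
ft_force: [-2.9, 2.9, -1.2]
finger_gap: 0.112
finger_force: 61.5
t: 10.45
position: [0.4569, -0.1134, 0.2594]
orientation: [0.0, 0.126, 0.992, -0.0]
ft_force: [-0.4, -0.9, -1.0]
finger_gap: 0.701
finger_force: 0.0
```

```bash
python3 -m inch '[{"xyz":[0,0,2],"twist":0,"gripper":0.7},{"xyz":[0,0,4],"twist":0,"gripper":0.7},{"xyz":[0,2,4],"twist":0,"gripper":1},{"xyz":[0,4.5,0],"twist":0,"gripper":1},{"xyz":[0,4.5,0],"twist":0,"gripper":1},{"xyz":[0,4.5,0],"twist":0,"gripper":1},{"xyz":[0,4.5,0],"twist":0,"gripper":1},{"xyz":[0,4.5,0],"twist":0,"gripper":1},{"xyz":[0,4.5,0],"twist":0,"gripper":1},{"xyz":[0,0,0],"twist":0,"gripper":1}]'; python3 - <<'E'
from h import *
c=shot('wrist','w4'); print(arm.read_state()['position'])
w=pts(c); d=c['range_z']
t=shot('top'); W=pts(t); 
a=cv2.resize(c['img'],(400,300)); b=cv2.resize(t['img'][190:265,285:385],(400,300),interpolation=3)
cv2.imwrite('pics/w4t.png',np.hstack([a,b]))
E
```

```text
t: 11.45
position: [0.4559, 0.1814, 0.3593]
orientation: [-0.0, 0.123, 0.992, 0.001]
ft_force: [1.1, -0.4, 0.2]
finger_gap: 1.0
finger_force: 0.0
[0.45621996 0.17914931 0.35913251]
```

View pics/w4t.png

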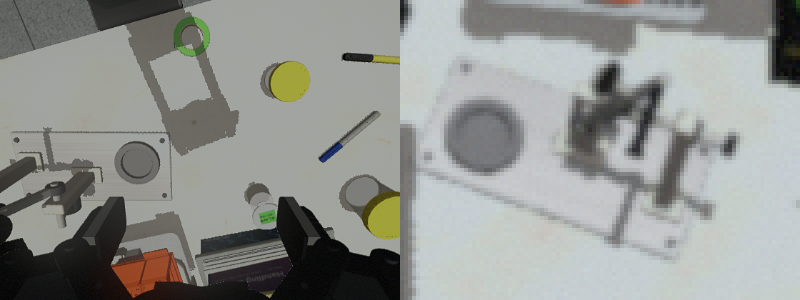

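The arm rests open by itself against the buffer (right half). In the left half the cup lid is at (290,81), with no cups other than the large one nearby, and the nest is at (137,162). Fitting both.

```bash
python3 - <<'E'
from h import *
def fit(c,m,z,tag):
    k=max(cv2.findContours(m,cv2.RETR_EXTERNAL,cv2.CHAIN_APPROX_NONE)[0],key=cv2.contourArea)[:,0]
    P=np.array([ray(c,u,v,z)[:2] for u,v in k],np.float32); (x,y),r=cv2.minEnclosingCircle(P); A=np.c_[2*P,np.ones(len(P))]; s=np.linalg.lstsq(A,(P**2).sum(1),rcond=None)[0]
    print(tag,s[:2].round(4),'D',2*np.sqrt(s[2]+s[:2]@s[:2]),'enc',x,y,2*r)
for f,(lu,lv),(nu,nv) in(('wrist',(406,113),(192,227)),):
    c=dict(np.load(f+'.npz')); h=cv2.cvtColor(c['img'],cv2.COLOR_BGR2HSV)
    m=cv2.inRange(h,(24,150,100),(36,255,255)); b=np.zeros_like(m); cv2.circle(b,(lu,lv),55,255,-1); fit(c,m&b,.071,'lid top')
    g=cv2.GaussianBlur(h[...,2],(3,3),0); b*=0; cv2.circle(b,(nu,nv),42,255,-1); print(g[nv,nu-45:nu+46:3])
    for th in(125,140,155): fit(c,((g<th)*255).astype(np.uint8)&b,.023,f'nest{th}')
W=pts(c)
print('nest pt',ray(c,192,227,.013))
t=dict(np.load('top.npz')); g=t['img'].min(2); b=np.zeros_like(g); cv2.circle(b,(306,224),13,255,-1)
for th in(110,130): fit(t,((g<th)*255).astype(np.uint8)&b,.023,f'top nest{th}')
w3=cv2.imread('pics/w3.png')
E
```

```text
lid top [0.446  0.3305] D 0.061341611972691196 enc 0.44586876034736633 0.3304383456707001 0.0630907416343689
[157 158 158 158 151 108 109  95  78 108 109 109 108 109 109 108 109 109
 109 109 109 109 101 109 110  69 161 162 163 163 147]
nest125 [0.5348 0.0342] D 0.08856880778649338 enc 0.5356148481369019 0.03467945009469986 0.09210767596960068
nest140 [0.5351 0.0339] D 0.0900291735968999 enc 0.5354104042053223 0.03437384217977524 0.09373148530721664
nest155 [0.5412 0.029 ] D 0.09990438324540743 enc 0.5424675941467285 0.02943846583366394 0.11186972260475159
nest pt [0.53672583 0.0311401  0.013     ]
top nest110 [0.5354 0.0305] D 0.05631905305894412 enc 0.5401387214660645 0.03106718137860298 0.06105761229991913
top nest130 [0.5296 0.0303] D 0.08068666217962275 enc 0.5305474400520325 0.029869522899389267 0.08700636774301529
```

```bash
python3 -m inch '[{"xyz":[-0.2,3,-3],"twist":0,"gripper":1},{"xyz":[-0.2,3,-3],"twist":0,"gripper":1},{"xyz":[-0.2,3,-3],"twist":0,"gripper":1},{"xyz":[-0.2,3,-3],"twist":0,"gripper":1},{"xyz":[-0.2,3.1,-3],"twist":0,"gripper":1},{"xyz":[0,0,0],"twist":0,"gripper":1},{"xyz":[0,0,0],"twist":0,"gripper":1}]'; python3 - <<'E'
from h import *
ps=[arm.read_state()['position']]; c=shot('wrist')
h=cv2.cvtColor(c['img'],cv2.COLOR_BGR2HSV); m=cv2.inRange(h,(24,150,100),(36,255,255))
n,l,s,ce=cv2.connectedComponentsWithStats(m)
for i in range(1,n):
    if s[i,4]>1500: 
        k=max(cv2.findContours((l==i).astype(np.uint8),0,1)[0],key=cv2.contourArea)[:,0]; P=np.array([ray(c,u,v,.071)[:2] for u,v in k],np.float32); print(s[i],cv2.minEnclosingCircle(P))
print(ps,arm.read_state()['position'])
E
```

```text
t: 12.25
position: [0.447, 0.3265, 0.2085]
orientation: [-0.001, 0.126, 0.992, -0.001]
ft_force: [0.4, -0.0, 0.4]
finger_gap: 1.0
finger_force: 0.0
[ 249  148   78   77 4345] ((0.4458998143672943, 0.33107125759124756), 0.03147318214178085)
[array([0.44696843, 0.32651948, 0.20848262])] [0.44777334 0.32646762 0.20978958]
```

```bash
python3 -m inch '[{"xyz":[-0.15,0.45,-3],"twist":0,"gripper":1},{"xyz":[0,0,-3],"twist":0,"gripper":1},{"xyz":[0,0,-3],"twist":0,"gripper":1},{"xyz":[0,0,-3],"twist":0,"gripper":1},{"xyz":[0,0,-2.5],"twist":0,"gripper":1},{"xyz":[0,0,-2.2],"twist":0,"gripper":1},{"xyz":[0,0,0],"twist":0,"gripper":1},{"xyz":[0,0,0],"twist":0,"gripper":1}]'
```

```text
t: 13.1
position: [0.4469, 0.3315, 0.0438]
orientation: [0.001, 0.127, 0.992, 0.0]
ft_force: [-0.0, 0.6, -1.2]
finger_gap: 1.0
finger_force: 0.0
```

```bash
python3 -m inch '[{"xyz":[0,0,0],"twist":0,"gripper":0.6},{"xyz":[0,0,0],"twist":0,"gripper":0.6},{"xyz":[0,0,0],"twist":0,"gripper":0.6},{"xyz":[0,0,0],"twist":0,"gripper":0.6},{"xyz":[0,0,0],"twist":0,"gripper":0.6}]'
```

```text
t: 13.6
position: [0.4472, 0.3326, 0.0451]
orientation: [0.002, 0.126, 0.992, 0.001]
ft_force: [-1.1, -3.5, 10.6]
finger_gap: 0.714
finger_force: 63.4
```

```bash
python3 -m inch '[{"xyz":[0,0,1],"twist":0,"gripper":0.6},{"xyz":[0,0,2],"twist":0,"gripper":0.6},{"xyz":[0,0,3],"twist":0,"gripper":0.6},{"xyz":[0,0,3],"twist":0,"gripper":0.6},{"xyz":[0,0,3],"twist":0,"gripper":0.6},{"xyz":[0,0,2],"twist":0,"gripper":0.6},{"xyz":[0.5,-2,0],"twist":0,"gripper":0.6},{"xyz":[0.5,-2,0],"twist":0,"gripper":0.6},{"xyz":[0.5,-2,0],"twist":0,"gripper":0.6},{"xyz":[0.5,-2,0],"twist":0,"gripper":0.6}]'; python3 -m inch '[{"xyz":[0.8,-3,0],"twist":0,"gripper":0.6},{"xyz":[0.8,-3,0],"twist":0,"gripper":0.6},{"xyz":[0.8,-3,0],"twist":0,"gripper":0.6},{"xyz":[0.8,-3,0],"twist":0,"gripper":0.6},{"xyz":[0.8,-3,0],"twist":0,"gripper":0.6},{"xyz":[0.7,-2,0],"twist":0,"gripper":0.6},{"xyz":[0,0,0],"twist":0,"gripper":0.6},{"xyz":[0,0,0],"twist":0,"gripper":0.6}]'; python3 - <<'E'
from h import *
c=shot('wrist','w5'); print(arm.read_state()['position'])
E
```

```text
t: 14.6
position: [0.4656, 0.2516, 0.1835]
orientation: [0.001, 0.126, 0.992, 0.0]
ft_force: [0.5, -0.6, -0.4]
finger_gap: 0.71
finger_force: 65.2
t: 15.4
position: [0.5124, 0.0821, 0.183]
orientation: [0.0, 0.127, 0.992, 0.0]
ft_force: [0.5, 0.3, -0.1]
finger_gap: 0.711
finger_force: 65.2
[0.51216585 0.08269843 0.18277266]
```

View pics/w5.png

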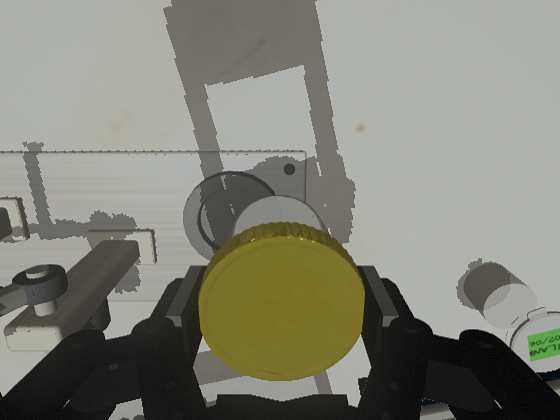

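The cup hangs upright in the fingers (lid 282,302), with the nest behind it at (235,215).

```bash
python3 - <<'E'
from h import *
c=dict(np.load('wrist.npz')); h=cv2.cvtColor(c['img'],cv2.COLOR_BGR2HSV); m=cv2.inRange(h,(20,120,60),(36,255,255)); W=pts(c)
m2=(m>0); z=np.median(W[250:350,230:330,2]); print('lid z',z)
k=max(cv2.findContours(m,0,1)[0],key=cv2.contourArea)[:,0]
k=k[k[:,1]>300]; P=np.array([ray(c,u,v,z)[:2] for u,v in k])
s=np.linalg.lstsq(np.c_[2*P,np.ones(len(P))],(P**2).sum(1),rcond=None)[0]; print('lid',s[:2],2*np.sqrt(s[2]+s[:2]@s[:2]))
# nest: inner rim, dark-edge pts left/top of cup, by Canny
g=cv2.cvtColor(c['img'],cv2.COLOR_BGR2GRAY); e=cv2.Canny(g,30,80)
v,u=np.nonzero(e[165:250,178:240]); v+=165;u+=178
Q=np.array([ray(c,a,b,.023)[:2] for a,b in zip(u,v)])
# Hough-like vote over centres for the known rim radii
from scipy.optimize import minimize
def sc(p,r): return np.exp(-((np.hypot(*(Q-p).T)-r)/.001)**2).sum()
G=[(sc(np.array([x,y]),.0305)+sc(np.array([x,y]),.044),x,y) for x in np.arange(.525,.550,.0005) for y in np.arange(.02,.045,.0005)]
print(sorted(G)[-6:])
E
```

```text
lid z 0.2082195268733781
lid [0.51348281 0.08209243] 0.061480374973516404
[(np.float64(145.1647491389275), np.float64(0.5374999999999986), np.float64(0.031500000000000014)), (np.float64(145.7476023750777), np.float64(0.5369999999999987), np.float64(0.032500000000000015)), (np.float64(147.5421684278544), np.float64(0.5369999999999987), np.float64(0.031500000000000014)), (np.float64(152.23331201431586), np.float64(0.5364999999999988), np.float64(0.032000000000000015)), (np.float64(152.9963804119571), np.float64(0.5374999999999986), np.float64(0.032000000000000015)), (np.float64(156.628087237605), np.float64(0.5369999999999987), np.float64(0.032000000000000015))]
```

```bash
python3 -m inch '[{"xyz":[0.6,-1.25,0],"twist":0,"gripper":0.6},{"xyz":[0.6,-1.25,0],"twist":0,"gripper":0.6},{"xyz":[0.6,-1.25,0],"twist":0,"gripper":0.6},{"xyz":[0.55,-1.25,0],"twist":0,"gripper":0.6},{"xyz":[0,0,-2.5],"twist":0,"gripper":0.6},{"xyz":[0,0,-2.5],"twist":0,"gripper":0.6},{"xyz":[0,0,-2.5],"twist":0,"gripper":0.6},{"xyz":[0,0,-2.2],"twist":0,"gripper":0.6},{"xyz":[0,0,0],"twist":0,"gripper":0.6},{"xyz":[0,0,0],"twist":0,"gripper":0.6}]'; python3 -m inch '[{"xyz":[0,0,-0.5],"twist":0,"gripper":0.6},{"xyz":[0,0,-0.5],"twist":0,"gripper":0.6},{"xyz":[0,0,-0.4],"twist":0,"gripper":0.6},{"xyz":[0,0,-0.4],"twist":0,"gripper":0.6},{"xyz":[0,0,0],"twist":0,"gripper":0.6}]'
```

```text
t: 16.45
position: [0.536, 0.0316, 0.0853]
orientation: [-0.0, 0.126, 0.992, 0.0]
ft_force: [-0.5, -0.1, -0.5]
finger_gap: 0.711
finger_force: 65.2
t: 16.95
position: [0.5354, 0.0323, 0.0667]
orientation: [-0.0, 0.126, 0.992, 0.0]
ft_force: [-0.6, 0.1, -1.0]
finger_gap: 0.715
finger_force: 65.2
```

```bash
python3 -m inch '[{"xyz":[0,0,-0.2],"twist":0,"gripper":0.6},{"xyz":[0,0,-0.2],"twist":0,"gripper":0.6},{"xyz":[0,0,-0.2],"twist":0,"gripper":0.6},{"xyz":[0,0,-0.1],"twist":0,"gripper":0.6},{"xyz":[0,0,0],"twist":0,"gripper":0.6}]'
```

```text
t: 17.45
position: [0.5357, 0.0322, 0.06]
orientation: [-0.0, 0.126, 0.992, 0.0]
ft_force: [-0.2, 0.0, 0.8]
finger_gap: 0.713
finger_force: 65.2
```

```bash
python3 -m inch '[{"xyz":[0,0,-0.1],"twist":0,"gripper":0.6},{"xyz":[0,0,0],"twist":0,"gripper":0.6}]'
```

```text
t: 17.65
position: [0.5358, 0.0322, 0.0592]
orientation: [-0.0, 0.126, 0.992, -0.0]
ft_force: [0.5, 0.9, -0.8]
finger_gap: 0.712
finger_force: 65.2
```

```bash
python3 -m inch '[{"xyz":[0,0,-0.1],"twist":0,"gripper":0.6},{"xyz":[0,0,-0.1],"twist":0,"gripper":0.6},{"xyz":[0,0,0],"twist":0,"gripper":0.6}]'
```

```text
t: 17.95
position: [0.5365, 0.032, 0.0582]
orientation: [0.001, 0.126, 0.992, -0.0]
ft_force: [-2.4, -0.0, 5.7]
finger_gap: 0.711
finger_force: 65.8
```

Floor contact at the expected height (5.7 N). Releasing and retreating.

```bash
python3 -m inch '[{"xyz":[0,0,0],"twist":0,"gripper":0.8},{"xyz":[0,0,0],"twist":0,"gripper":0.95},{"xyz":[0,0,0],"twist":0,"gripper":1},{"xyz":[0,0,0],"twist":0,"gripper":1},{"xyz":[0,0,1],"twist":0,"gripper":1},{"xyz":[0,0,2],"twist":0,"gripper":1},{"xyz":[0,0,4],"twist":0,"gripper":1},{"xyz":[0,0,4],"twist":0,"gripper":1},{"xyz":[0,0,4],"twist":0,"gripper":1},{"xyz":[-1,3,4],"twist":0,"gripper":1}]'; python3 -m inch '[{"xyz":[-1,4,2],"twist":0,"gripper":1},{"xyz":[-1,4,2],"twist":0,"gripper":1},{"xyz":[-1,4,0],"twist":0,"gripper":1},{"xyz":[0,0,0],"twist":0,"gripper":1},{"xyz":[0,0,0],"twist":0,"gripper":1}]'; python3 - <<'E'
from h import *
c=shot('wrist'); t=shot('scene')
cv2.imwrite('pics/f.png',np.hstack([cv2.resize(c['img'],(400,300)),cv2.resize(t['img'][140:260,250:410],(400,300),interpolation=3)]))
W=pts(c); h=cv2.cvtColor(c['img'],cv2.COLOR_BGR2HSV); m=cv2.inRange(h,(24,150,100),(36,255,255))
n,l,s,_=cv2.connectedComponentsWithStats(m)
for i in range(1,n):
    if s[i,4]>600:
        w=W[l==i]; w=w[w[:,2]>.07]; A=np.c_[w[:,:2],np.ones(len(w))]; print(s[i],np.median(w,0),np.linalg.lstsq(A,w[:,2],rcond=None)[0][:2])
E
```

```text
t: 18.95
position: [0.5268, 0.0596, 0.2492]
orientation: [0.001, 0.128, 0.992, -0.0]
ft_force: [0.9, -0.2, -0.3]
finger_gap: 1.001
finger_force: 0.0
t: 19.45
position: [0.4956, 0.1823, 0.287]
orientation: [0.0, 0.125, 0.992, -0.0]
ft_force: [0.4, -0.2, -1.1]
finger_gap: 1.001
finger_force: 0.0
[ 117  218   62   53 1977] [0.53991033 0.03338339 0.08304983] [-0.36708046  0.37541218]
```

View pics/f.png

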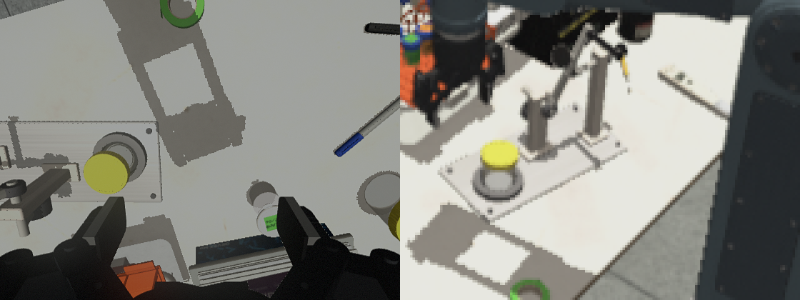

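The cup stands upright in the nest: the lid top is at 83 mm against 84 mm expected, and both views show it seated. The arm rests open on the buffer and the bystanders are untouched.

```bash
python3 -c "
from bench import arm; print(arm.close_job())"
```

```text
the job is handed in; nothing more can be done
None
```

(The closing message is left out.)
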